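# Swing the loupe boom over the plate, unlock it, extend it to the red mark and hold

## Robot

A 6-joint arm with a two-finger parallel gripper is mounted at the origin on the work surface. World frame = base frame: x ahead of the robot, y to its left, z up, the work surface at z = 0. Lengths are in mm, angles in degrees, forces in N, time in s.
With the tool pointing down it reaches from about 275 to 775 mm from the base axis. Payload 14.6 kg.
Tool frame: the origin (TCP) lies on the front face of the gripper's body, between the roots of the fingers; the fingertips stand 73 mm ahead of it and the grasp point (between the pads) lies 54 mm ahead of it (robot.pinch_z is the x of the grasp point in the tool frame, in mm); x points along the fingers, y is the direction in which the jaws open and shut, and the axes are right-handed (so a half turn about x gives the same grasp; the last joint's range is limited). The gripper opens to 85 mm and grips with 20 to 120 N. Pads are 22 mm wide; open, the fingers measure 114 mm over their backs; the gripper's body (76 mm by 85 mm) begins 54 mm behind the grasp point. The pads swing forward as they close: fully open they stand 13 mm farther back than shut.
Start: joints at [-84.357, 15.075, -2.767, 72.158, 0, 81.102], TCP at [131.813, -508.187, 303.878] pointing down, gripper open.
Joint ranges: [-151.79, 151.79], [-50.71, 97.33], [-67.44, 78.34], [-121.81, 120.89], [-77.56, 73.72], [-180, 180]. Speed limits (degrees/s): [108.29, 108.29, 147.25, 159.86, 180, 180].

## Interface

Orientations are given as a 3x3 rotation matrix whose columns are the frame's x, y, z axes.
In Python, from cell import monitor, cams, robot, spotter gives the robot as it stands.
- The arm moves only by the shell command python3 -m pendant 'ROWS'. ROWS is JSON, a list of rows, each a list of 3 entries, a list of its own where there are three numbers: the turn, a rotation vector about the tool's x, y, z in units of 6 degrees (1.0 is 6 degrees), then the shift along the tool's x, y, z in units of 30 mm (1.0 is 30 mm), then the opening, from 0 (shut) to 1 (fully open). A call has 1 to 20 rows; each row is the pose to reach, as a shift and turn from the pose commanded when the call began, along the tool's axes at that moment; what a row does not reach only later rows make up. A row lasts 1/10 s, in which the tool goes at most 50 mm and 8.59 degrees, less where a joint would pass 70% of its speed; a pose out of reach is approached as far as the arm can. A call with a gripper value outside its range is refused whole. The fingers move at their own pace and stop on an object; the grip force is fixed at half the most. Time passes only in rows, so rows that repeat a pose let the fingers close. It gives the time, the measured TCP pose, the force and the opening at its end, in the units of the state.
- monitor.observe(): the state, without advancing time (a new reading comes with each control period).
- cams.get_image(name): name is "side" or "top"; returns a dict with "color" (400x640x3 uint8, red, green, blue), "fx", "fy", "cx", "cy" (pixels), "T" (4x4, takes a point from camera to world coordinates). Camera axes: x right, y up, looking along -z (the intrinsics and any distortion apply to the point x, -y, -z); pixel columns grow to the right and rows downward; lengths in mm; the calibration is good to about 2 mm. A picture is of the moment at which its call begins. There is no depth.
- robot.close_job(): hands the job in, once; it reports no verdict.
Trained networks look in a picture, given as the dict that the camera call returned (one of the last four; its "shot" number tells which), for a name from the list of things; names that differ only in an ending like _2 or _b are one class to them, and where a whole thing is asked for, a point or a joint stands for the part that bears it (a point fixed in the world has none). Each returns a list of dicts, best first, with "score" (0 to 1); they miss things now and then, are a little off and sometimes report something else, mostly with a low value. They report only what shows in the picture. A call takes as long as a camera call.
- spotter.masks_of(picture, query): "region" (400x640 bool, what is visible of it) and "centre" ([column, row] in pixels, amid what is visible of it).
The state is a dict: "clock": time; "qpos": joint angles; "joint_velocities": joint speeds; "tau": joint torques, N m; "tool_pos": TCP position; "tcp_rot": TCP orientation; "contact_force": force on the tool from outside, world axes, zero at the start; "torque": the same for the moment, N m; "width": finger opening in mm.
Only numpy, scipy, OpenCV 4.12 (cv2) and the standard library are available. Lean on these libraries where they do the work, as an engineer would, in place of code of your own. Each camera call takes 0.05 s, during which the arm holds its last target. There are 200 camera calls.

## Task

First swing the still-locked loupe boom clockwise (seen from above) round to its stop, so that it lies over the copper plate; only then push the green lock button fully in. Then draw the arm out by the black knob until the blue pointer is level with the red clip on the ruler, and finish while still holding the knob there, because a spring pulls the arm back if it is let go. Do not push the red clip, and leave the other things on the bench where they are.

Things in the scene. Friction and masses are not known exactly. Their poses are not given: they have to be found in the camera images.
- stand: fixed loupe stand: a white 110 x 110 mm foot with a steel post. Origin: on the bench top, on the post's axis, which is the boom's vertical hinge axis. Its +y axis is the direction in which the boom points at its stop. A 200 x 150 mm white board with a 140 x 130 mm wooden block and a copper plate (top 39 mm above the bench) is fixed to it, centred 335 mm from the post along +y. Place and yaw vary
- boom (a joint): swing of the boom about the post, rad: 0 parked, grows clockwise seen from above, 1.2 at the hard stop (boom along the stand's +y, over the plate). At value q the boom points 1.2 - q rad counter-clockwise of the stand's +y. Starts between 0 and 0.4. It turns stiffly (0.15 N m) and stays where it is left. The boom is a white square tube 34 mm wide, 83 to 117 mm above the bench (its round hinge cap reaches 123 mm), from 70 mm behind the post axis to 115 mm ahead of it
- lock (a joint): travel of the lock button, m: 0 out (arm locked), 0.006 fully in (arm free). About 3 N moves it, it stays in once pushed and does not spring back; the arm is free from 0.004 on
- lock_top (a point): centre of the top of the green lock button, a disc 24 mm across on top of the boom tube, 75 mm from the post axis along the boom. It stands 8 mm proud of the tube (top 125 mm above the bench) and is pushed straight down
- rod (a joint): extension of the telescoping steel rod (14 mm across) out of the tube, m: 0 fully in, up to 0.125, straight along the boom, away from the post. Locked at 0 (1 to 2 mm of play) until the button is in; then a spring pulls it back with 3 N at 0 rising to 5.2 N at 0.11. The rod carries the blue pointer, the black knob and, 90 mm beyond the knob, a flat round loupe 76 mm across, 96 to 104 mm above the bench
- knob: black upright knob on the rod, a cylinder 26 mm across and 45 mm tall that spins freely about its vertical axis. Origin: centre of its underside, 117 mm above the bench; top at 162 mm. It stands on the boom's line, 170 mm + extension from the post axis
- pointer (a point): tip line of the blue pointer, a thin bar 2.5 mm wide fixed to the rod that reaches across the white ruler beside the boom; the point lies 125 mm + extension along the boom from the post axis, 36 mm to the right of its line (looking outward), 92 mm above the bench
- clip: red clip on the ruler, 8 mm along the ruler, 30 mm across, with a white centre line on top: the mark to set. Origin: its centre, 83 mm above the bench, top at 88 mm, 36 mm to the right of the boom's line; its x axis points outward along the boom. Its place on the ruler varies: 50 to 100 mm outward of the pointer at the start. The white ruler (24 mm wide, a black tick each 10 mm) turns with the boom, its top at 82 mm
- candle: cream candle 52 mm across on a white dish 90 mm across, 86 mm tall in all, just outside the loupe's swing. Origin: centre of its underside. Leave alone
- globe: glass water globe, 124 mm across, 118 mm tall. Leave alone
- toolcup: perforated steel cup with tools, 84 mm across, about 190 mm tall with the tools. Leave alone
- plates: stack of copper plates, 90 x 70 x 12 mm. Leave alone
- inkjar: amber glass jar with black cap, 56 mm across, 65 mm tall. Leave alone
- pliers: pliers with blue handles, about 150 mm long, lying flat. Leave alone
- burnisher: burnisher with a dark wooden handle, 170 mm long, lying flat. Leave alone

How it is judged:
By the outcome, as a careful person would: the job done as asked, in the order asked, and still so for the second after the job is handed in, while the arm keeps its last pose, push and grip.
It also fails if it takes over 61 s, if anything falls off the work surface, if the arm or the gripper's body presses on something with over 40 N, if the wrist force passes 120 N, or if a joint passes its speed limit or range.

## Working session

There is one attempt and no reset: what is moved stays moved. The work goes in short steps, Python scripts to look and compute and a shell command to move; the robot and the scene stay as the last step left them, time stands still between calls to the robot, and variables do not carry over. Pictures are saved under pics/ and viewed, about 8 in all and at most 12, crops included, and the job is handed in when it is done.

```bash
ls; mkdir -p pics; python3 - <<'E'
from cell import monitor,cams,robot,spotter
import cv2,numpy as np
s=monitor.observe();print(s['clock'],s['tool_pos'],s['tcp_rot'],s['width'],robot.pinch_z)
for n in('top','side'):
    p=cams.get_image(n);cv2.imwrite(f'pics/{n}0.png',p['color'][:,:,::-1])
    print(n,{k:v for k,v in p.items() if k!='color'})
    for q in('stand','boom','lock_top','knob','pointer','clip','candle','globe','toolcup'):
        print(q,[(round(m['score'],2),np.round(m['centre'],1).tolist(),int(m['region'].sum())) for m in spotter.masks_of(p,q)[:2]])
E
```

```text
pics
0.0 [ 131.81283925 -507.97903437  303.44038229] [[-1.25256299e-04  2.51140720e-01 -9.67950579e-01]
 [ 1.02449385e-03 -9.67950046e-01 -2.51140715e-01]
 [-9.99999467e-01 -1.02311637e-03 -1.36050284e-04]] 85.45362954075661 53.900000000000006
top {'fx': 427.97969579235075, 'fy': 427.97969579235075, 'cx': 319.91113917644554, 'cy': 196.039381339121, 'T': array([[-9.13153139e-03,  9.98092170e-01, -6.10625466e-02,
         4.85429810e+02],
       [-9.99958183e-01, -9.08410854e-03,  1.05419662e-03,
         1.57148782e+02],
       [ 4.97486594e-04,  6.10696196e-02,  9.98133385e-01,
         1.18177163e+03],
       [ 0.00000000e+00,  0.00000000e+00,  0.00000000e+00,
         1.00000000e+00]]), 'shot': 1}
stand [(0.9, [352.2, 168.9], 7534)]
boom [(0.82, [425.7, 198.7], 2651), (0.26, [213.4, 245.9], 393)]
lock_top [(0.38, [444.0, 183.3], 72)]
knob [(0.41, [422.1, 213.4], 60)]
pointer [(0.57, [422.2, 214.1], 48), (0.56, [409.9, 240.0], 1064)]
clip [(0.45, [402.9, 213.7], 28), (0.15, [233.2, 154.0], 1517)]
candle [(0.7, [330.6, 223.4], 856)]
globe [(0.78, [236.7, 155.9], 1522), (0.37, [410.0, 240.4], 1025)]
toolcup [(0.95, [179.1, 209.9], 1305)]
side {'fx': 421.63386160986266, 'fy': 421.63386160986266, 'cx': 314.30656353050534, 'cy': 194.79595614385767, 'T': array([[-9.99693804e-01,  2.47426884e-02,  3.12005545e-04,
         5.57599717e+02],
       [-1.37139470e-02, -5.64500178e-01,  8.25319015e-01,
         1.23566301e+03],
       [ 2.05967384e-02,  8.25062027e-01,  5.64666650e-01,
         8.40290772e+02],
       [ 0.00000000e+00,  0.00000000e+00,  0.00000000e+00,
         1.00000000e+00]]), 'shot': 2}
stand [(0.61, [291.5, 203.3], 3457)]
boom [(0.8, [320.0, 149.9], 1071)]
lock_top []
knob [(0.37, [331.2, 146.1], 74)]
pointer [(0.81, [345.1, 157.3], 404), (0.54, [290.5, 199.8], 3596)]
clip []
candle [(0.64, [334.7, 211.2], 644)]
globe [(0.78, [270.9, 257.1], 1475)]
toolcup [(0.67, [324.1, 281.8], 1108)]
```

```bash
cat > h.py <<'E'
import numpy as np
def ray(p,uv):
    T=p['T'];d=T[:3,:3]@np.array([(uv[0]-p['cx'])/p['fx'],-(uv[1]-p['cy'])/p['fy'],-1.]);return T[:3,3],d
def at(p,uv,z):
    o,d=ray(p,uv);return (o+d*(z-o[2])/d[2])[:2]
def px(p,X):
    c=p['T'][:3,:3].T@(np.array(X,float)-p['T'][:3,3]);return np.array([p['cx']+p['fx']*c[0]/-c[2],p['cy']-p['fy']*c[1]/-c[2]])
E
python3 - <<'E'
import cv2
a=cv2.imread('pics/top0.png')
cv2.imwrite('pics/topc.png',cv2.resize(a[130:280,260:500],None,fx=3.33,fy=3.33,interpolation=cv2.INTER_CUBIC))
E
```

```text
(no output)
```

View pics/top0.png

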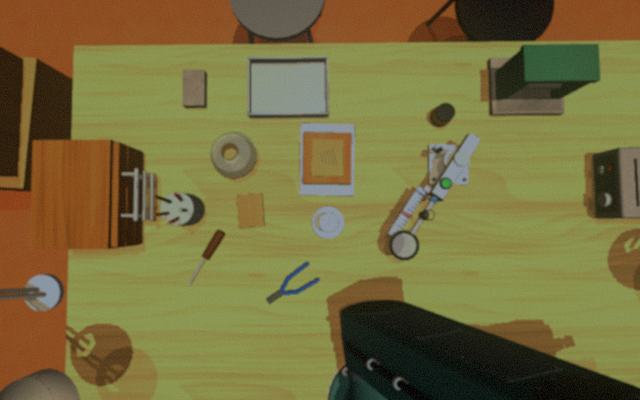

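View pics/topc.png

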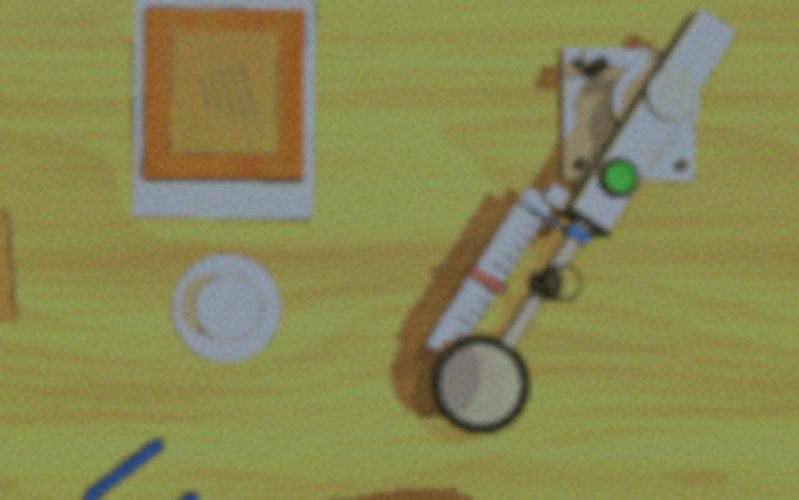

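View pics/side0.png

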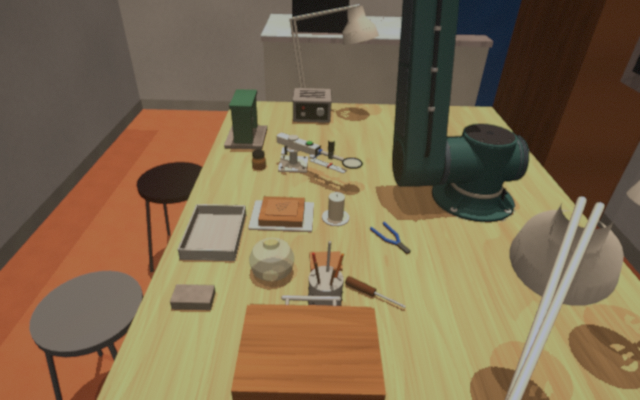

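The top view shows the hinge cap at about (462,158), the button at (446,183), the loupe at (404,245), the red clip at (406,214) and the block centre at (327,158). The boom points down-left and has to swing clockwise to image-left. In the side view, the boom points roughly toward the camera. Next I'll work out the geometry.

```bash
cat > fit.py <<'E'
from cell import cams
from h import *
from scipy.optimize import least_squares
def model(v,stand_only=False):
    x,y,yaw,q=v  # yaw: stand +y direction angle in world
    e=np.array([np.cos(yaw),np.sin(yaw)]);b=yaw+1.2-q
    f=np.array([np.cos(b),np.sin(b)]);r=np.array([f[1],-f[0]]);o=np.array([x,y])
    return o,e,f,r
E
python3 - <<'E'
from fit import *
p=cams.get_image('top')
c=lambda u,v:np.array([260+u/3.33,130+v/3.33])
obs=[('h',c(673,95)),('b',c(619,177)),('l',c(481,383)),('k',c(563,283)),('blk',c(223.5,95))]
def pts(v):
    o,e,f,r=model(v);P=lambda a,z:[*a,z]
    return [px(p,P(o,123)),px(p,P(o+75*f,125)),px(p,P(o+260*f,104)),px(p,P(o+170*f,162)),px(p,P(o+335*e,37))]
res=least_squares(lambda v:np.ravel([(a-b[1]) for a,b in zip(pts(v),obs)]),[570,-180,1.57,.3],x_scale=[100,100,1,1])
v=res.x;print(v,np.round(res.fun,1))
# yaw from block edges
for a,b in(((146,10),(301,10)),((143,180),(304,180))):
    A,B=at(p,c(*a),37),at(p,c(*b),37);d=A-B;print('edge',np.arctan2(d[1],d[0]),A,B)
o,e,f,r=model(v)
cl=at(p,c(488,279),88);print('clip',(cl-o)@f,(cl-o)@r)
print('pointer px',(px(p,[*(o+125*f+36*r),92])-[260,130])*3.33)
for n,uv in(('candle',(328,222)),('jar',(441,114))):print(n,at(p,uv,30)) 
b=v[2]+1.2-v[3]
for t in np.arange(v[3],1.21,.15).tolist()+[1.2]:
    a=v[2]+1.2-t;print(round(t,2),np.round(o+170*np.array([np.cos(a),np.sin(a)]),1))
E
```

```text
[ 6.41323461e+02 -1.99032361e+02  1.52536501e+00  1.77172831e-01] [-0.1 -0.3  0.2  0.  -0.4  0.3  0.2 -0.1 -0.  -0. ]
edge 1.5617693225435576 [726.62993024 197.82678357] [725.49368732  71.95866332]
edge 1.561709113482889 [588.10969165 201.19250259] [586.93027944  71.40796824]
clip 188.10393001983178 34.954987856919004
pointer px [532.46668661 209.43108616]
candle [485.82892626 134.84233882]
jar [ 777.14651204 -176.50533497]
0.18 [ 500.4 -104. ]
0.33 [516.2 -84. ]
0.48 [534.8 -66.6]
0.63 [555.8 -52.1]
0.78 [578.7 -41. ]
0.93 [603.  -33.4]
1.08 [628.2 -29.5]
1.2 [649.  -29.2]
```

```bash
cat > go.py <<'E'
from fit import *
from cell import monitor
V=np.array([641.3,-199.0,1.54,0.19])
def sh(tgt,ref=None):
    s=monitor.observe();R=s['tcp_rot'];return np.round(R.T@(np.array(tgt)-s['tool_pos'])/30,2)
def fist(ang,rad,d,ztip):
    f=np.array([np.cos(ang),np.sin(ang)]);l=np.array([-f[1],f[0]])
    return [*(V[:2]+rad*f+d*l),ztip+73]
E
python3 - <<'E'
from go import *
b=np.radians(146)
print(sh(fist(b,95,60,200)),sh(fist(b,95,60,92)))
E
```

```text
[  1.03  -6.76 -15.43] [  4.63  -6.76 -15.43]
```

```bash
python3 -m pendant '[[[0,0,0],[0.5,-2,-4.5],0],[[0,0,0],[1,-4,-9],0],[[0,0,0],[1,-6.75,-15.4],0],[[0,0,0],[1,-6.75,-15.4],0],[[0,0,0],[1,-6.75,-15.4],0],[[0,0,0],[1,-6.75,-15.4],0],[[0,0,0],[1,-6.75,-15.4],0],[[0,0,0],[1,-6.75,-15.4],0],[[0,0,0],[1,-6.75,-15.4],0],[[0,0,0],[1,-6.75,-15.4],0],[[0,0,0],[1,-6.75,-15.4],0],[[0,0,0],[1,-6.75,-15.4],0],[[0,0,0],[1,-6.75,-15.4],0],[[0,0,0],[1,-6.75,-15.4],0],[[0,0,0],[1,-6.75,-15.4],0],[[0,0,0],[1,-6.75,-15.4],0],[[0,0,0],[1,-6.75,-15.4],0],[[0,0,0],[1,-6.75,-15.4],0]]'
python3 - <<'E'
from go import *
import cv2
p=cams.get_image('top');cv2.imwrite('pics/top1.png',cv2.resize(p['color'][100:280,320:560,::-1],None,fx=3.3,fy=3.3,interpolation=cv2.INTER_CUBIC))
b=np.radians(146);print(sh(fist(b,95,60,92)),monitor.observe()['clock'])
E
```

```text
clock: 2.85
tool_pos: [528.0, -196.4, 273.9]
tcp_rot: [[0.0, 0.251, -0.968], [-0.0, -0.968, -0.251], [-1.0, 0.0, -0.0]]
contact_force: [0.7, 0.1, -0.9]
width: 0.1
[ 3.63 -0.01 -0.03] 2.9
```

View pics/top1.png

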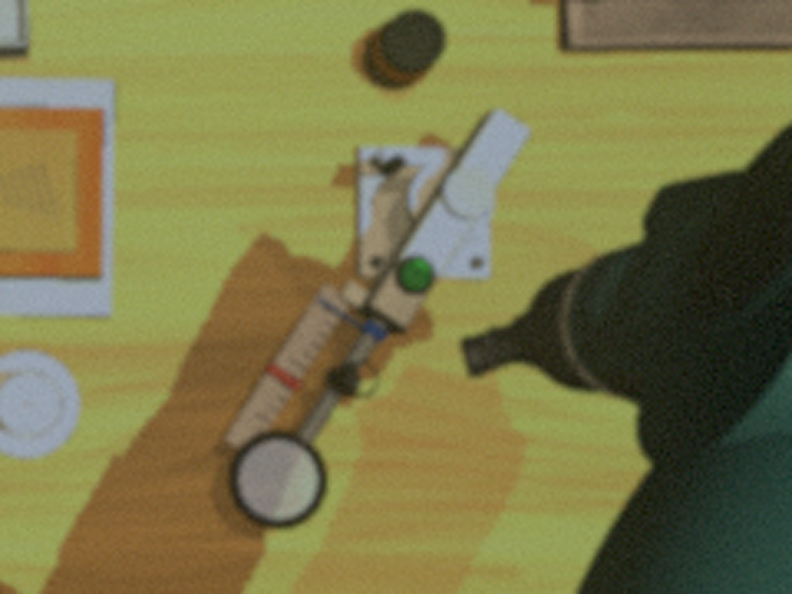

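```bash
python3 -m pendant '[[[0,0,0],[1.5,0,0],0],[[0,0,0],[3,0,0],0],[[0,0,0],[3.6,0,0],0],[[0,0,0],[3.6,0,0],0],[[0,0,0],[3.6,0,0],0]]'
python3 - <<'E'
from go import *
for a in range(146,85,-5):print(a,sh(fist(np.radians(a),95,30,92)))
E
```

```text
clock: 3.4
tool_pos: [528.4, -196.3, 166.6]
tcp_rot: [[0.0, 0.251, -0.968], [-0.0, -0.968, -0.251], [-1.0, 0.0, -0.0]]
contact_force: [-0.8, 0.1, 0.9]
width: -0.0
146 [ 0.05 -0.68 -0.77]
141 [ 0.05 -0.92 -0.93]
136 [ 0.05 -1.15 -1.11]
131 [ 0.05 -1.36 -1.31]
126 [ 0.05 -1.55 -1.53]
121 [ 0.05 -1.72 -1.76]
116 [ 0.05 -1.87 -2.01]
111 [ 0.05 -2.   -2.27]
106 [ 0.05 -2.11 -2.54]
101 [ 0.05 -2.19 -2.82]
96 [ 0.05 -2.25 -3.1 ]
91 [ 0.05 -2.28 -3.39]
86 [ 0.05 -2.29 -3.68]
```

Push to about 101° first, then check.

```bash
python3 -m pendant '[[[0,0,0],[0,-0.68,-0.77],0],[[0,0,0],[0,-0.92,-0.93],0],[[0,0,0],[0,-1.15,-1.11],0],[[0,0,0],[0,-1.36,-1.31],0],[[0,0,0],[0,-1.55,-1.53],0],[[0,0,0],[0,-1.72,-1.76],0],[[0,0,0],[0,-1.87,-2.01],0],[[0,0,0],[0,-2,-2.27],0],[[0,0,0],[0,-2.11,-2.54],0],[[0,0,0],[0,-2.19,-2.82],0],[[0,0,0],[0,-2.19,-2.82],0],[[0,0,0],[0,-2.19,-2.82],0]]'
python3 - <<'E'
from go import *
import cv2
p=cams.get_image('top');cv2.imwrite('pics/top2.png',cv2.resize(p['color'][100:260,300:520,::-1],None,fx=3.5,fy=3.5,interpolation=cv2.INTER_CUBIC))
for a in range(101,82,-2):print(a,sh(fist(np.radians(a),95,30,92)))
E
```

```text
clock: 4.6
tool_pos: [593.8, -111.1, 165.8]
tcp_rot: [[0.0, 0.251, -0.968], [0.0, -0.968, -0.251], [-1.0, -0.0, -0.0]]
contact_force: [0.3, -0.6, -0.3]
width: -0.1
101 [ 0.03  0.01 -0.  ]
99 [ 0.03 -0.02 -0.12]
97 [ 0.03 -0.04 -0.23]
95 [ 0.03 -0.06 -0.34]
93 [ 0.03 -0.07 -0.46]
91 [ 0.03 -0.08 -0.57]
89 [ 0.03 -0.09 -0.69]
87 [ 0.03 -0.09 -0.81]
85 [ 0.03 -0.09 -0.92]
83 [ 0.03 -0.08 -1.04]
```

View pics/top2.png

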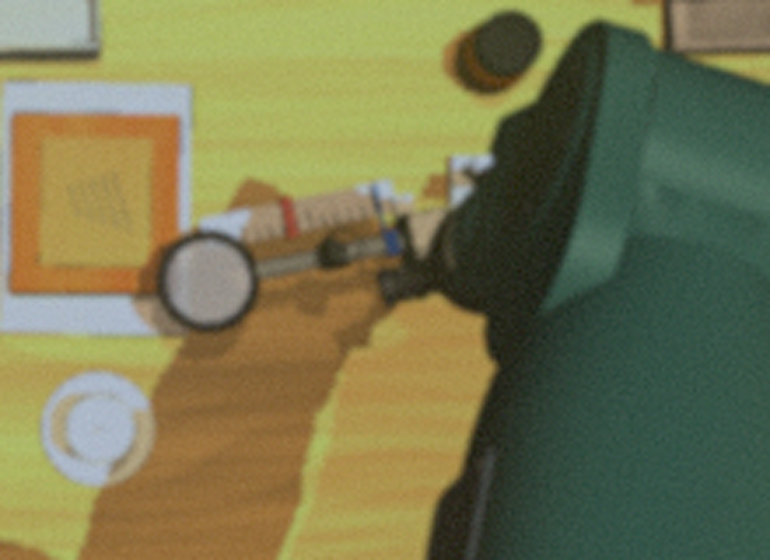

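```bash
python3 -m pendant '[[[0,0,0],[0,-0.02,-0.12],0],[[0,0,0],[0,-0.04,-0.23],0],[[0,0,0],[0,-0.06,-0.34],0],[[0,0,0],[0,-0.07,-0.46],0],[[0,0,0],[0,-0.08,-0.57],0],[[0,0,0],[0,-0.08,-0.6],0],[[0,0,0],[0,-0.08,-0.6],0]]'
python3 -m pendant '[[[0,0,0],[0,0,-0.06],0],[[0,0,0],[0,0,-0.06],0]]'
python3 -m pendant '[[[0,0,0],[0,0,-0.06],0],[[0,0,0],[0,0,-0.06],0]]'
```

```text
clock: 5.35
tool_pos: [610.6, -104.3, 165.8]
tcp_rot: [[0.0, 0.251, -0.968], [0.0, -0.968, -0.251], [-1.0, -0.0, -0.0]]
contact_force: [-0.5, 0.5, -0.1]
width: 0.2
clock: 5.55
tool_pos: [612.3, -104.0, 165.9]
tcp_rot: [[0.0, 0.251, -0.968], [0.0, -0.968, -0.251], [-1.0, -0.0, -0.0]]
contact_force: [-0.4, 0.6, -1.1]
width: -0.2
clock: 5.75
tool_pos: [614.0, -103.6, 165.9]
tcp_rot: [[0.0, 0.251, -0.968], [0.0, -0.968, -0.251], [-1.0, -0.0, -0.0]]
contact_force: [-0.3, -1.2, -0.2]
width: -0.2
```

```bash
for i in 1; do python3 -m pendant '[[[0,0,0],[0,0,-0.06],0],[[0,0,0],[0,0,-0.06],0]]'; python3 -m pendant '[[[0,0,0],[0,0,-0.06],0],[[0,0,0],[0,0,-0.06],0]]';  python3 -m pendant '[[[0,0,0],[0,0,-0.05],0],[[0,0,0],[0,0,-0.05],0]]'; done | grep -E 'tool_pos|force'
python3 - <<'E'
from go import *
import cv2
p=cams.get_image('top');cv2.imwrite('pics/top3.png',cv2.resize(p['color'][100:260,300:520,::-1],None,fx=3.5,fy=3.5,interpolation=cv2.INTER_CUBIC))
E
```

```text
tool_pos: [615.8, -103.1, 165.9]
contact_force: [-0.9, 0.4, -0.6]
tool_pos: [616.9, -102.8, 165.8]
contact_force: [-5.7, -1.7, 1.4]
tool_pos: [617.3, -102.7, 165.7]
contact_force: [-13.5, -4.6, 6.3]
```

View pics/top3.png

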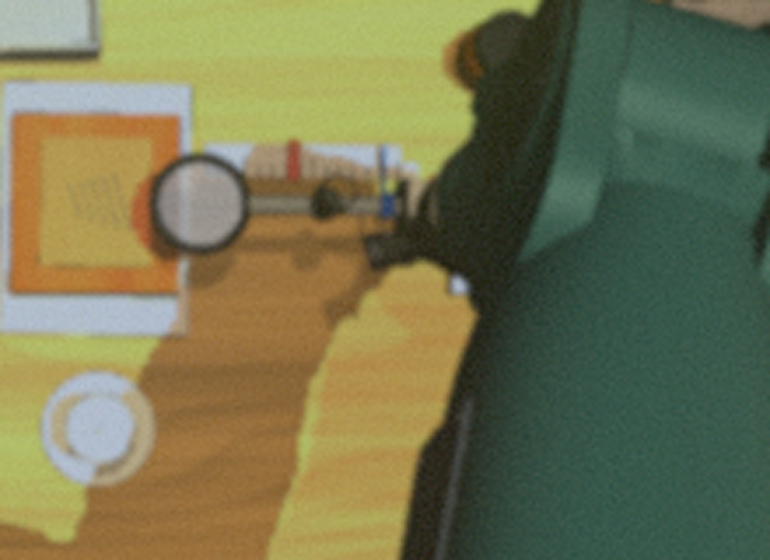

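Contact is now 14 N and the boom lies along image-left over the plate, so it is at the stop. I'll back off, lift and measure.

```bash
python3 -m pendant '[[[0,0,0],[0,0,0.5],0],[[0,0,0],[0,0,1],0],[[0,0,0],[-1.5,0,1],0],[[0,0,0],[-3,0,1],0],[[0,0,0],[-3,0,1],0],[[0,0,0],[-3,0,1],0]]' | head -2
python3 - <<'E'
from go import *
p=cams.get_image('top')
np.savez('pics/p3.npz',**{k:p[k] for k in p if k!='shot'})
for q in('loupe','rod','clip','knob','pointer','lock_top'):
    try:print(q,[(round(m['score'],2),np.round(m['centre'],1).tolist(),int(m['region'].sum())) for m in spotter.masks_of(p,q)[:2]])
    except Exception as ex:print(q,ex)
c=lambda u,v:np.array([300+u/3.5,100+v/3.5])-0.36
L=at(p,c(201,203),104)-V[:2];a=np.arctan2(L[1],L[0]);print('loupe',np.hypot(*L),a,np.degrees(a))
f=L/np.hypot(*L);r=np.array([f[1],-f[0]])
for n,uv,z in(('clip',c(293,160),88),('pointer',c(382.5,165),92)):
    d=at(p,uv,z)-V[:2];print(n,d@f,d@r)
print('button',V[:2]+75*f,sh([*(V[:2]+75*f),125+73+15]))
E
```

```text
clock: 7.0
tool_pos: [590.3, -109.9, 256.8]
loupe name 'spotter' is not defined
rod name 'spotter' is not defined
clip name 'spotter' is not defined
knob name 'spotter' is not defined
pointer name 'spotter' is not defined
lock_top name 'spotter' is not defined
loupe 259.9428958709034 1.5446158094778275 88.49996685226277
clip 191.15971186168105 35.534161747249186
pointer 126.01866214106984 32.222039836832835
button [ 643.2633145  -124.02570176] [ 1.42  0.91 -1.6 ]
```

```bash
python3 -m pendant '[[[0,0,0],[0,0.9,-1.6],0],[[0,0,0],[0,0.9,-1.6],0],[[0,0,0],[1.4,0.9,-1.6],0],[[0,0,0],[1.4,0.9,-1.6],0],[[0,0,0],[1.75,0.9,-1.6],0],[[0,0,0],[1.85,0.9,-1.6],0],[[0,0,0],[1.85,0.9,-1.6],0]]' | grep -E 'tool_pos|force'
for i in 1; do python3 -m pendant '[[[0,0,0],[0.08,0,0],0],[[0,0,0],[0.08,0,0],0]]';python3 -m pendant '[[[0,0,0],[0.07,0,0],0],[[0,0,0],[0.07,0,0],0]]'; done | grep -E 'tool_pos|force'
```

```text
tool_pos: [643.1, -123.9, 201.0]
contact_force: [0.4, -0.4, 0.5]
tool_pos: [643.1, -124.0, 198.5]
contact_force: [0.5, 1.3, -1.1]
tool_pos: [643.2, -124.0, 196.1]
contact_force: [0.6, 0.1, 0.7]
```

```bash
for i in 1; do python3 -m pendant '[[[0,0,0],[0.07,0,0],0],[[0,0,0],[0.07,0,0],0]]';python3 -m pendant '[[[0,0,0],[0.06,0,0],0],[[0,0,0],[0.06,0,0],0]]';python3 -m pendant '[[[0,0,0],[0.05,0,0],0],[[0,0,0],[0.05,0,0],0]]'; done | grep -E 'tool_pos|force'
```

```text
tool_pos: [643.1, -124.0, 193.7]
contact_force: [0.3, 0.0, 1.7]
tool_pos: [643.0, -123.9, 191.8]
contact_force: [0.2, 0.0, 0.5]
tool_pos: [643.0, -123.9, 191.5]
contact_force: [-2.8, 1.0, 12.9]
```

```bash
python3 -m pendant '[[[0,0,0],[0.03,0,0],0],[[0,0,0],[0.03,0,0],0],[[0,0,0],[0.03,0,0],0]]' | grep -E 'tool_pos|force'
python3 -m pendant '[[[0,0,0],[-1,0,0],0],[[0,0,0],[-2.5,0,0],0],[[0,0,0],[-3,0,0],0],[[0,0,0],[-3,0,2],0.8],[[0,0,0],[-3,0,3],0.8],[[0,0,0],[-3,0,4],0.8],[[0,0,0],[-3,0,4],0.8],[[0,0,0],[-3,0,4],0.8],[[0,0,0],[-3,0,4],0.8]]'
python3 - <<'E'
from go import *
import cv2
p=cams.get_image('top');p2=cams.get_image('side')
for n,q in(('t',p),('s',p2)):
    np.savez(f'pics/{n}4.npz',**{k:q[k] for k in q if k!='shot'})
a=cv2.resize(p['color'][120:200,340:480,::-1],None,fx=5.7,fy=5.7,interpolation=cv2.INTER_CUBIC)
cv2.imwrite('pics/top4.png',a)
E
```

```text
tool_pos: [643.0, -123.9, 191.4]
contact_force: [-6.5, 1.4, 22.6]
clock: 9.95
tool_pos: [527.5, -154.0, 279.4]
tcp_rot: [[0.0, 0.251, -0.968], [0.0, -0.968, -0.251], [-1.0, -0.0, -0.0]]
contact_force: [-0.4, -0.1, 0.5]
width: 68.5
```

View pics/top4.png

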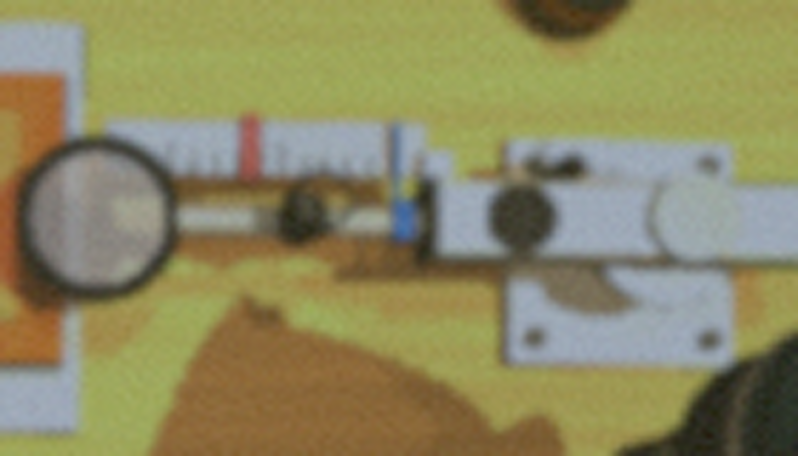

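```bash
cat > meas.py <<'E'
from fit import *
def run(p,o,ang):
    f=np.array([np.cos(ang),np.sin(ang)]);r=np.array([f[1],-f[0]])
    im=p['color'].astype(float);R,G,B=im[...,0],im[...,1],im[...,2]
    out={}
    for n,z,w,m in(('clip',88,(R-(G+B)/2),(26,46)),('pointer',92,(B-R),(30,46))):
        vs,us=np.mgrid[0:400,0:640];O=p['T'][:3,3]
        d=np.stack([(us-p['cx'])/p['fx'],-(vs-p['cy'])/p['fy'],-np.ones_like(us,float)],-1)@p['T'][:3,:3].T
        X=O+d*((z-O[2])/d[...,2])[...,None]
        a=(X[...,:2]-o)@f;l=(X[...,:2]-o)@r
        # background-subtracted profile along the boom
        k=(l>m[0])&(l<m[1])&(a>100)&(a<235)
        A=a[k];W=w[k];W=W-np.median(W)
        pk=A[np.argmax(W)];s=abs(A-pk)<9;W=np.clip(W[s]-0.15*W[s].max(),0,None)
        out[n]=(A[s]*W).sum()/W.sum(),W.max()
    return out
E
python3 - <<'E'
from meas import *
p=dict(np.load('pics/t4.npz'));s=dict(np.load('pics/s4.npz'))
c=lambda u,v:np.array([340+u/5.7,120+v/5.7])-0.4
L=at(p,c(97,217),104);H=at(p,c(696,219),123);Bn=at(p,c(522,217),119)
print(L,H,Bn,np.hypot(*(L-H)),np.hypot(*(Bn-H)),np.arctan2(*(L-H)[::-1]),L-260*(L-H)/np.hypot(*(L-H)))
o=np.array([641.3,-199.]);a=1.545
for n,q in(('top',p),('side',s)):print(n,run(q,o,a))
f=np.array([np.cos(a),np.sin(a)]);r=np.array([f[1],-f[0]])
print('pred side px pointer',px(s,[*(o+125*f+36*r),92]),'clip',px(s,[*(o+190*f+36*r),88]))
import cv2;cv2.imwrite('pics/side4.png',cv2.resize(s['color'][110:200,240:400,::-1],None,fx=5,fy=5,interpolation=cv2.INTER_CUBIC))
E
```

```text
[648.03790999  61.99919429] [ 641.91821611 -198.23904679] [ 644.08533916 -123.2236731 ] 260.31018568976816 75.04667022597975 1.547284923624586 [ 641.92550834 -197.92894683]
top {'clip': (np.float64(190.92926392996728), np.float64(72.4625)), 'pointer': (np.float64(124.0662654712065), np.float64(17.0))}
side {'clip': (np.float64(196.60759865431115), np.float64(48.025)), 'pointer': (np.float64(127.7619047758899), np.float64(12.75))}
pred side px pointer [280.58193957 159.61533717] clip [278.62053039 169.96243671]
```

View pics/side4.png

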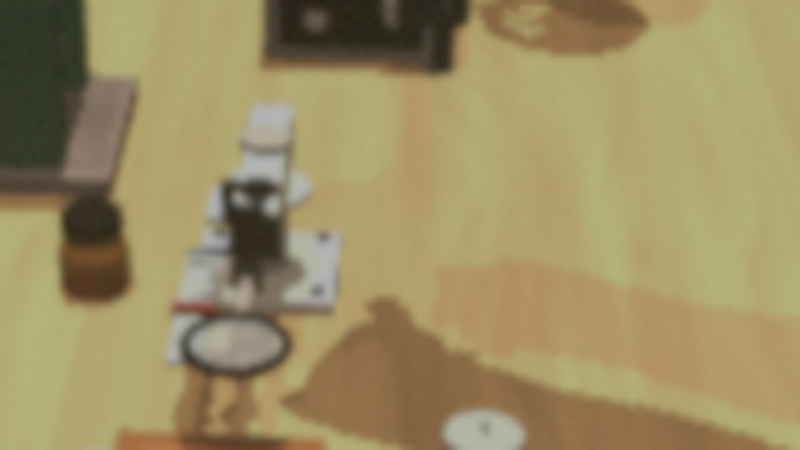

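```bash
cat >> go.py <<'E'
from scipy.spatial.transform import Rotation as Ro
A0=1.546;O2=np.array([641.6,-198.5])
def grasp(ext,back,zp=144,tilt=30,dl=0):
    f=np.array([np.cos(A0),np.sin(A0),0]);r=np.array([f[1],-f[0],0]);t=np.radians(tilt)
    x=np.sin(t)*r-np.cos(t)*np.array([0,0,1]);y=-f;R=np.stack([x,y,np.cross(x,y)],1)
    P=np.array([*O2,zp])+(170+ext)*f+dl*r
    s=monitor.observe();R0=s['tcp_rot'];T=P-(53.9+back)*x
    return np.round(np.degrees(Ro.from_matrix(R0.T@R).as_rotvec())/6,3),np.round(R0.T@(T-s['tool_pos'])/30,3),np.round(T,1)
E
python3 - <<'E'
from go import *
from meas import run
ps=[cams.get_image('top') for _ in range(12)]
p=dict(ps[0]);p['color']=np.mean([q['color'] for q in ps],0)
np.savez('pics/avg.npz',**{k:p[k] for k in p if k!='shot'})
print(run(p,O2,A0))
f=np.array([np.cos(A0),np.sin(A0)]);r=np.array([f[1],-f[0]])
for l,z in((38,92),(33,92),(36,88)):
  rows=[]
  for a in (range(112,140,2) if z==92 else range(178,204,2)):
    u=px(p,[*(O2+a*f+l*r),z])
    import cv2
    rows.append((a,*cv2.getRectSubPix(p['color'].astype('float32'),(1,1),(float(u[0]),float(u[1])))[0,0].astype(int)))
  print(l,rows)
print(grasp(0,90),grasp(0,0))
E
```

```text
{'clip': (np.float64(190.2539255105028), np.float64(73.06458333333332)), 'pointer': (np.float64(123.48154084415191), np.float64(16.43333333333334))}
38 [(112, np.int64(157), np.int64(164), np.int64(142)), (114, np.int64(157), np.int64(166), np.int64(163)), (116, np.int64(157), np.int64(168), np.int64(176)), (118, np.int64(157), np.int64(169), np.int64(181)), (120, np.int64(153), np.int64(166), np.int64(180)), (122, np.int64(137), np.int64(153), np.int64(172)), (124, np.int64(117), np.int64(133), np.int64(154)), (126, np.int64(106), np.int64(117), np.int64(133)), (128, np.int64(115), np.int64(116), np.int64(117)), (130, np.int64(138), np.int64(138), np.int64(137)), (132, np.int64(151), np.int64(156), np.int64(159)), (134, np.int64(157), np.int64(166), np.int64(174)), (136, np.int64(158), np.int64(170), np.int64(180)), (138, np.int64(157), np.int64(169), np.int64(179))]
33 [(112, np.int64(147), np.int64(155), np.int64(153)), (114, np.int64(145), np.int64(152), np.int64(152)), (116, np.int64(147), np.int64(154), np.int64(158)), (118, np.int64(152), np.int64(160), np.int64(169)), (120, n
[... 676 characters left out ...]
4, np.int64(150), np.int64(147), np.int64(154)), (186, np.int64(151), np.int64(123), np.int64(125)), (188, np.int64(156), np.int64(105), np.int64(101)), (190, np.int64(158), np.int64(96), np.int64(89)), (192, np.int64(156), np.int64(98), np.int64(92)), (194, np.int64(151), np.int64(111), np.int64(113)), (196, np.int64(148), np.int64(135), np.int64(142)), (198, np.int64(151), np.int64(155), np.int64(166)), (200, np.int64(155), np.int64(167), np.int64(179)), (202, np.int64(158), np.int64(170), np.int64(183))]
(array([2.599, 4.967, 0.696]), array([ 0.366, -3.714, -2.583]), array([573.9, -26.8, 268.6])) (array([2.599, 4.967, 0.696]), array([ 2.964, -3.301, -4.025]), array([618.9, -27.9, 190.7]))
```

```bash
python3 -m pendant '[[[1.3,2.5,0.35],[0.2,-2,-1.3],0.8],[[2.6,4.97,0.7],[0.37,-3.71,-2.58],0.8],[[2.6,4.97,0.7],[0.37,-3.71,-2.58],0.8],[[2.6,4.97,0.7],[0.37,-3.71,-2.58],0.8],[[2.6,4.97,0.7],[0.37,-3.71,-2.58],0.8],[[2.6,4.97,0.7],[0.37,-3.71,-2.58],0.8],[[2.6,4.97,0.7],[0.37,-3.71,-2.58],0.8],[[2.6,4.97,0.7],[0.37,-3.71,-2.58],0.8]]'
python3 - <<'E'
from go import *
import cv2
print(grasp(0,0))
p=cams.get_image('top');s=cams.get_image('side')
cv2.imwrite('pics/ts5.png',np.hstack([cv2.resize(q[:,:,::-1],(400,400),interpolation=cv2.INTER_CUBIC) for q in(p['color'][110:230,340:460],s['color'][100:220,220:340])]))
E
```

```text
clock: 11.45
tool_pos: [574.9, -27.8, 269.0]
tcp_rot: [[0.499, -0.025, -0.866], [-0.013, -1.0, 0.021], [-0.866, 0.001, -0.499]]
contact_force: [0.3, 0.3, 0.3]
width: 68.2
(array([ 0.   ,  0.008, -0.008]), array([ 2.994, -0.037,  0.035]), array([618.9, -27.9, 190.7]))
```

View pics/ts5.png

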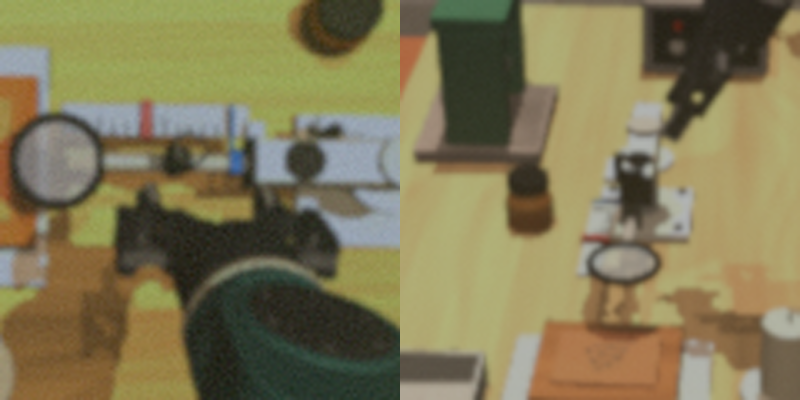

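```bash
python3 - <<'E'
from go import *
p=dict(np.load('pics/t4.npz'))
f=np.array([np.cos(A0),np.sin(A0)])
for z in(117,140,162):print(z,px(p,[*(O2+170*f),z]),(px(p,[*(O2+170*f),z])-[340,110])*3.33)
s=monitor.observe();R=s['tcp_rot'];
for sg in(-1,1):print((px(p,s['tool_pos']+R@np.array([65,sg*42,0]))-[340,110])*3.33)
E
```

```text
117 [393.19730057 157.44490213] [177.14701091 157.99152409]
140 [394.80456496 156.02831444] [182.49920132 153.27428708]
162 [396.4091299  154.61410595] [187.84240257 148.56497282]
[140.57304713 192.19179203]
[263.33669498 194.1565573 ]
```

```bash
python3 -m pendant '[[[0,0,0],[0,-0.2,0],0.8],[[0,0,0],[1.5,-0.2,0],0.8],[[0,0,0],[2.5,-0.2,0.03],0.8],[[0,0,0],[2.98,-0.2,0.03],0.8],[[0,0,0],[2.98,-0.2,0.03],0.8],[[0,0,0],[2.98,-0.2,0.03],0.8]]'
python3 -m pendant '[[[0,0,0],[0,0,0],0.3],[[0,0,0],[0,0,0],0],[[0,0,0],[0,0,0],0],[[0,0,0],[0,0,0],0],[[0,0,0],[0,0,0],0],[[0,0,0],[0,0,0],0],[[0,0,0],[0,0,0],0]]'
python3 - <<'E'
from go import *
from meas import run
ps=[cams.get_image('top') for _ in range(4)];p=dict(ps[0]);p['color']=np.mean([q['color'] for q in ps],0)
print(run(p,O2,A0),grasp(60,0))
import cv2;cv2.imwrite('pics/t6.png',cv2.resize(p['color'][110:230,340:480,::-1].astype('uint8'),None,fx=5,fy=5,interpolation=cv2.INTER_CUBIC))
E
```

```text
clock: 12.15
tool_pos: [617.9, -21.8, 190.9]
tcp_rot: [[0.5, -0.025, -0.866], [-0.013, -1.0, 0.021], [-0.866, 0.0, -0.5]]
contact_force: [-0.1, 0.3, 0.1]
width: 68.4
clock: 12.85
tool_pos: [618.3, -22.5, 191.9]
tcp_rot: [[0.502, -0.026, -0.865], [-0.014, -1.0, 0.022], [-0.865, 0.001, -0.502]]
contact_force: [-3.8, -2.5, 8.5]
width: 24.5
{'clip': (np.float64(190.1899540373624), np.float64(71.134375)), 'pointer': (np.float64(129.27975544623052), np.float64(11.05))} (array([-0.002, -0.023, -0.015]), array([ 4.40e-02, -1.82e+00, -1.00e-03]), array([620.4,  32.1, 190.7]))
```

View pics/t6.png

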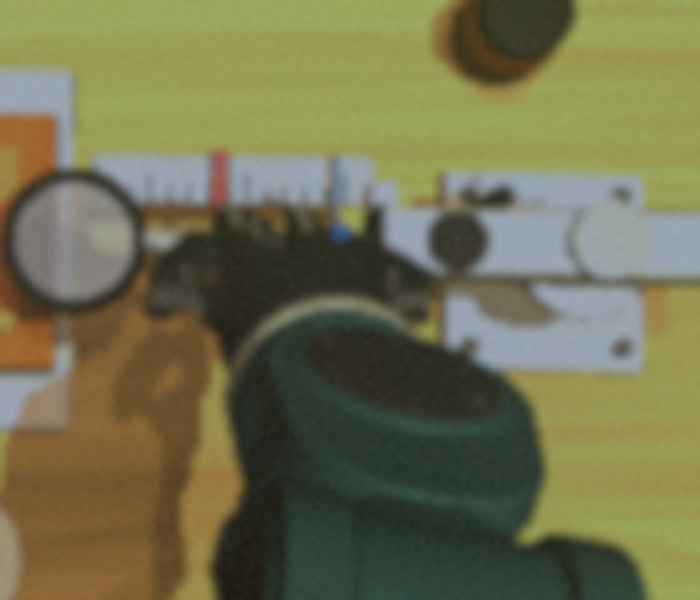

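```bash
python3 -m pendant '[[[0,0,0],[0,-0.2,0],0],[[0,0,0],[0,-0.5,0],0],[[0,0,0],[0,-0.9,0],0],[[0,0,0],[0,-1.3,0],0],[[0,0,0],[0,-1.5,0],0],[[0,0,0],[0,-1.6,0],0],[[0,0,0],[0,-1.6,0],0],[[0,0,0],[0,-1.6,0],0]]'
python3 - <<'E'
from go import *
from meas import run
ps=[cams.get_image('top') for _ in range(10)];p=dict(ps[0]);p['color']=np.mean([q['color'] for q in ps],0)
np.savez('pics/avg7.npz',**{k:p[k] for k in p if k!='shot'})
print(run(p,O2,A0));s=monitor.observe();print(s['tool_pos'],s['contact_force'])
f=np.array([np.cos(A0),np.sin(A0)]);r=np.array([f[1],-f[0]])
import cv2
for l in(38,33):
  print(l,[(a,*cv2.getRectSubPix(p['color'].astype('float32'),(1,1),tuple(map(float,px(p,[*(O2+a*f+l*r),92]))))[0,0].astype(int).tolist()) for a in range(168,204,2)])
cv2.imwrite('pics/t7.png',cv2.resize(p['color'][120:180,340:440,::-1].astype('uint8'),None,fx=8,fy=8,interpolation=cv2.INTER_CUBIC))
E
```

```text
clock: 13.85
tool_pos: [619.4, 25.7, 191.8]
tcp_rot: [[0.502, -0.025, -0.865], [-0.014, -1.0, 0.021], [-0.865, 0.001, -0.502]]
contact_force: [-5.2, -3.1, 9.0]
width: 24.5
{'clip': (np.float64(189.37537334922519), np.float64(69.61500000000002)), 'pointer': (np.float64(177.8868049766498), np.float64(15.895000000000003))}
[619.37581936  25.59072528 191.81613368] [-5.0735517  -3.93242927  8.31640854]
38 [(168, 152, 163, 174), (170, 152, 163, 174), (172, 151, 162, 173), (174, 146, 158, 169), (176, 130, 144, 160), (178, 114, 129, 148), (180, 107, 119, 133), (182, 117, 118, 120), (184, 131, 118, 113), (186, 141, 111, 106), (188, 148, 101, 96), (190, 151, 92, 87), (192, 149, 91, 87), (194, 142, 103, 104), (196, 140, 124, 130), (198, 143, 146, 156), (200, 150, 160, 174), (202, 152, 163, 176)]
33 [(168, 149, 160, 170), (170, 149, 161, 171), (172, 148, 159, 170), (174, 139, 150, 162), (176, 119, 132, 147), (178, 105, 118, 134), (180, 103, 113, 123), (182, 114, 115, 114), (184, 127, 114, 106), (186, 137, 105, 98), (188, 146, 96, 90), (190, 152, 89, 84), (192, 153, 91, 85), (194, 145, 101, 100), (196, 140, 120, 125), (198, 141, 142, 152), (200, 147, 158, 171), (202, 149, 161, 174)]
```

View pics/t7.png

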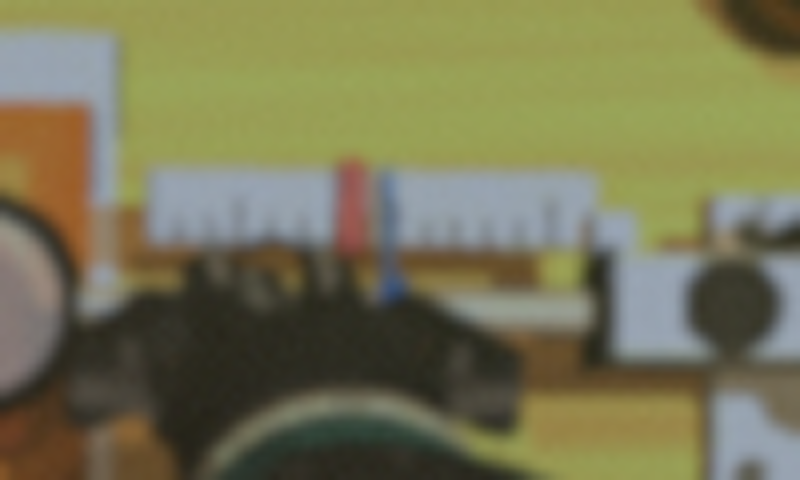

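Pointer and clip are both clear. The pointer, at column 388 in the enlarged view, is about 11 mm short of the clip at column 352.

```bash
python3 -m pendant '[[[0,0,0],[0,-0.2,0],0],[[0,0,0],[0,-0.33,0],0],[[0,0,0],[0,-0.37,0],0],[[0,0,0],[0,-0.37,0],0],[[0,0,0],[0,-0.37,0],0]]'
python3 - <<'E'
from go import *
ps=[cams.get_image('top') for _ in range(10)];p=dict(ps[0]);p['color']=np.mean([q['color'] for q in ps],0)
np.savez('pics/avg8.npz',**{k:p[k] for k in p if k!='shot'})
print(monitor.observe()['clock'])
f=np.array([np.cos(A0),np.sin(A0)]);r=np.array([f[1],-f[0]])
import cv2
for l in(38,33,48,28):
  print(l,[(a,*cv2.getRectSubPix(p['color'].astype('float32'),(1,1),tuple(map(float,px(p,[*(O2+a*f+l*r),90]))))[0,0].astype(int).tolist()) for a in range(180,202,2)])
cv2.imwrite('pics/t8.png',cv2.resize(p['color'][130:165,360:410,::-1].astype('uint8'),None,fx=16,fy=16,interpolation=cv2.INTER_CUBIC))
E
```

```text
clock: 14.85
tool_pos: [619.6, 36.7, 191.8]
tcp_rot: [[0.502, -0.026, -0.865], [-0.014, -1.0, 0.022], [-0.865, 0.001, -0.502]]
contact_force: [-4.4, -3.9, 8.6]
width: 24.4
15.35
38 [(180, 145, 156, 167), (182, 147, 155, 166), (184, 144, 146, 154), (186, 134, 122, 130), (188, 123, 99, 110), (190, 116, 83, 97), (192, 116, 81, 95), (194, 127, 100, 109), (196, 135, 125, 134), (198, 143, 147, 157), (200, 149, 160, 172)]
33 [(180, 140, 150, 160), (182, 144, 152, 161), (184, 140, 142, 149), (186, 129, 117, 122), (188, 121, 95, 105), (190, 119, 82, 95), (192, 122, 80, 93), (194, 131, 97, 103), (196, 137, 122, 129), (198, 142, 144, 154), (200, 147, 158, 170)]
48 [(180, 151, 156, 123), (182, 150, 153, 120), (184, 148, 144, 112), (186, 145, 127, 97), (188, 139, 109, 87), (190, 133, 98, 81), (192, 128, 98, 82), (194, 131, 112, 86), (196, 139, 130, 98), (198, 146, 145, 110), (200, 151, 154, 118)]
28 [(180, 141, 151, 161), (182, 143, 151, 160), (184, 136, 138, 144), (186, 125, 112, 116), (188, 118, 90, 99), (190, 116, 78, 90), (192, 121, 78, 90), (194, 127, 91, 94), (196, 131, 116, 119), (198, 139, 141, 147), (200, 147, 157, 167)]
```

View pics/t8.png

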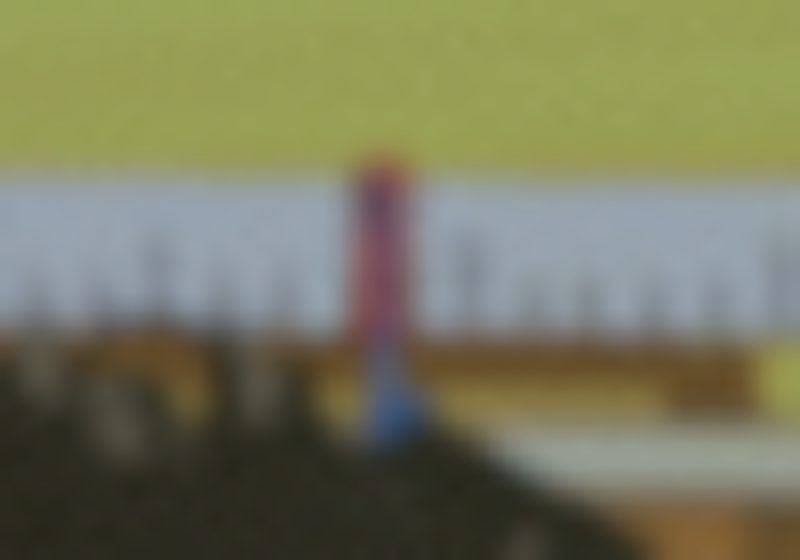

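```bash
python3 - <<'E'
from go import *
import cv2
f=np.array([np.cos(A0),np.sin(A0)]);r=np.array([f[1],-f[0]])
I={k:dict(np.load(f'pics/{k}.npz')) for k in('avg','avg7','avg8')}
def prof(p,A,z,ls=range(30,45)):
    out=[]
    for a in A:
        out.append(np.mean([cv2.getRectSubPix(p['color'].astype('float32'),(1,1),tuple(map(float,px(p,[*(O2+a*f+l*r),z]))))[0,0] for l in ls],0))
    return np.array(out)
def cen(A,w):
    w=np.clip(w-0.2*w.max(),0,None);return round(float((A*w).sum()/w.sum()),2)
for ch,n in enumerate('RGB'):
    A=np.arange(180,201,.5);clean=prof(I['avg'],A,88)[:,ch];clip=cen(A,clean.max()-clean)
    A=np.arange(175,205,.5);d=prof(I['avg'],A,92)[:,ch]-prof(I['avg8'],A,92)[:,ch];p8=cen(A,d)
    A=np.arange(165,187,.5);d=prof(I['avg'],A,92)[:,ch]-prof(I['avg7'],A,92)[:,ch];p7=cen(A,d)
    A=np.arange(115,137,.5);d=prof(I['avg8'],A,92)[:,ch]-prof(I['avg'],A,92)[:,ch];p0=cen(A,d)
    print(n,'clip',clip,'ptr8',p8,'ptr7',p7,'ptr0',p0)
E
```

```text
R clip 190.84 ptr8 190.84 ptr7 179.9 ptr0 125.7
G clip 190.53 ptr8 190.0 ptr7 180.98 ptr0 126.74
B clip 190.46 ptr8 189.13 ptr7 182.08 ptr0 128.08
```

The red-channel profile puts the pointer at 190.8 mm and the clip at 190.5 mm, so they agree to about 0.5 mm. The tool feels about 4 N of spring pull and is still pressing the boom gently toward its stop. I'm handing the job in.

```bash
python3 -c "
from cell import robot,monitor
s=monitor.observe();print(s['clock'],s['width'],s['contact_force']);print(robot.close_job())"
```

```text
15.35 24.44959147137537 [-5.03439946 -4.32973443  8.74217628]
the job is handed in; nothing more can be done
None
```

I did the steps in the order asked and handed the job in at 15.4 s, with the gripper still holding the knob.

- **Swing:** I pushed the locked boom clockwise with closed fingers until the force rose to 14 N at the stop. The picture showed it lying over the copper plate.
- **Lock:** I pressed the button down until it bottomed, at 23 N with the fingertips about 118.5 mm above the bench. The rod then came out freely, so the lock was off.
- **Draw out:** I gripped the knob with the hand tilted 30° so the top camera could still see the ruler, then drew the arm out about 65 mm.

**Last checks:**
- **Pointer and clip:** the red-channel profile, the clearest one for the pointer, put it at 190.8 mm along the boom and the clip at 190.5–190.8 mm. The green and blue profiles read 0.5–1.3 mm short because the pointer overlaps the clip there. By eye it may be 0.5–1 mm past the mark.
- **Clip and boom:** the clip had not moved. The tool was still pressing the boom about 5 N toward its stop.
- **Grip and forces:** the grip was holding (24.4 mm opening on the 26 mm knob), with about 4 N of spring pull. There was also an unexplained upward force of about 9 N on the tool since the grasp, well below the limits.
- **Other things on the bench:** the candle, ink jar and plate looked untouched in the pictures. I did not check each of the others at the end.

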